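Dry stroke on the travelling-head die press

TASK

Check the set-up of the D-shaped cutting die on the green bench press: slide the press head along its guide rods by the black grip at its front, reaching in under the guard bars, until the platen is centred sideways over the D-shaped die and covers its whole width (not the curved arch-shaped die). Then pull the hand lever at the press's right end (seen from the robot) all the way down to its stop and let it come fully back up; the head stays over the D die. Do not work the lever before the head is over the D die, and do not shift the dies or knock the things lying around.

Things in the scene. Friction and masses are not known exactly. Their poses are not given: they have to be found in the camera images.
- press: green bench press, fixed. Origin: middle of its underside; x away from the robot, y left along the guide rods, z up. Casting x -130 to 170, y +-260, 35 mm thick; white board on it, top at z 45 mm. End frames at y +-235 (30 thick, x 55 to 165, to z 240); on the right one a box to y -280, z 160 bears the lever. Two guide rods along y at x 90 and 140, z 120, carry the head.
- guard_bar (a point): middle of the front guard bar, 12 mm thick along press y (+-235 mm), at press x -99, z 232. Like bars at x -20, 60, 140; arms along x join them at y +-235, front ends at x -105. This bar is straight above the head's grip, so the grip must be reached slanting in from the robot's side, 30 to 45 degrees from vertical, below and in front of the bar.
- head (a joint): position of the travelling head along the guide rods (m), 0 in the middle of the press, positive to press +y (left), range -0.16 to 0.16; stiff-running (3 N), stays where it is left
- head_grip (a point): middle of the head's black grip: an upright fin 40 mm along press x, 16 mm thick along press y, 45 mm tall (22 mm below to 20 mm above this point), in front of the head; its underside is 53 mm above the board. Pinch it across its 16 mm, fingers closing along press y. Axes as the press.
- head_centre (a point): centre of the underside of the square dark steel platen (110 x 110 x 14 mm) carried under the head, 110 mm above the table with the lever up; moves sideways with the head. Axes as the press. Rods, head, grip and platen go down 18 mm as the lever is pulled; the platen stops 7 mm above the dies.
- lever (a joint): angle of the hand lever (rad): 0 at rest (arm leaning 60 degrees above level towards the robot), 0.96 at its lower stop (arm 5 degrees above level, pointing at the robot). A spring brings it back to 0; about 5 N at the bar to start, about 12 N at the stop.
- lever_bar (a point): centre of the lever's black cross-bar handle: a round bar 22 mm in diameter and 90 mm long along press y at the end of the lever arm (18 mm thick, 200 mm from pivot to bar). Pulled, it swings down and towards the robot about a pivot along press y, at press x 0, y -300, z 130 mm: press x, z from (-100, 303) to (-199, 147)
- d_die: D-shaped cutting die of dark steel strip: outline closed with one straight side and one half-round side, 100 mm along its own x (the straight side) by 93 mm along its own y, 40 mm tall, with one flat crossbar inside; loose, standing on the white board left or right of the middle, under the guard. Origin: underside, at the middle of its outline; z up.
- arch_die: arch-shaped cutting die of dark steel strip, a curved band about 125 mm long and 38 mm wide, 40 mm tall, loose on the board at the other side; not the one to be checked. Origin: underside, middle of its length.
- spare_die: another D-shaped die with crossed bars (100 x 93 x 40 mm) lying loose on the table off the press, bystander; not the one meant. Origin: underside, middle
- long_die: larger arch-shaped die on the table (about 150 x 65 x 40 mm), bystander; origin under its middle
- mallet: hammer lying on the table right of the press, bystander; lies along its own x
- tape_roll: roll of tape, 100 mm across, 40 mm tall, bystander; origin under its middle
- oil_can: grey can 64 mm across, 150 mm tall, bystander; origin under its middle
Mind the look-alikes: they are no part of the job. Leave any blue or red look-alike of the d_die alone.

How it is judged:
On the way, in this order (a step that is already met when the one before it is completed fails the run):
1. the head is slid along until its platen is centred sideways over the D-shaped die (within 10 mm), the lever still up (y of d_die in the frame of head_centre between -0.01 and 0.01 m and value of joint lever below 0.15 rad), for 0.2 s.
2. with the head there, the lever is pulled down to its stop (0.90 rad or more of 0.96) (y of d_die in the frame of head_centre between -0.01 and 0.01 m and value of joint lever above 0.9 rad), for 0.1 s.
At the end, for the whole second after the job is handed in: The platen is centred over the D-shaped die within 10 mm sideways (along the rods), the lever is back up (under 0.06 rad), and both dies on the board are within 20 mm of where they were (y of d_die in the frame of head_centre between -0.01 and 0.01 m and value of joint lever below 0.06 rad and distance of each of d_die, arch_die from where it was at the start of the episode below 0.02 m); the robot touches nothing.
It fails at once if the lever is worked (over 0.35 rad) while the head is not over the D-shaped die (value of joint lever above 0.35 rad and (y of d_die in the frame of head_centre above 0.012 m or y of d_die in the frame of head_centre below -0.012 m)).
It fails at once if a die on the board is shifted by more than 20 mm (distance of any of d_die, arch_die from where it was at the start of the episode above 0.02 m).
It fails at once if a bystander is knocked more than 40 mm from its place (distance of any of spare_die, long_die, mallet, tape_roll, oil_can from where it was at the start of the episode above 0.04 m).
It also fails if it takes over 61 s, if anything falls off the work surface, if the arm or the gripper's body presses on something with over 40 N, if the wrist force passes 120 N, or if a joint passes its speed limit or range.

ROBOT

A 6-joint arm with a two-finger parallel gripper is mounted at the origin on the work surface. World frame = base frame: x ahead of the robot, y to its left, z up, the work surface at z = 0. Lengths are in m, angles in rad, forces in N, time in s.
With the tool pointing down it reaches from about 0.3 to 0.875 m from the base axis. Payload 6.4 kg.
Tool frame: the origin (TCP) lies midway between the tips of the shut fingers; the grasp point (between the pads) lies 19 mm behind it; z points along the fingers, y is the line along which they close (so a half turn about z gives the same grasp; the last joint's range is limited). The gripper opens to 88 mm and grips with 3 to 60 N. Pads are 18 mm wide; open, the fingers measure 123 mm over their backs; the gripper's body (75 mm by 187 mm) begins 45 mm behind the grasp point.
Start: joints at [0.996, 0.181, 1.607, -0, 1.354, -0.206], TCP at [0.207, 0.536, 0.239] pointing down, gripper open.
Joint ranges: [-2.99, 2.99], [-0.89, 2.07], [0.3, 2.58], [-1.14, 4.28], [0, 2.63], [-3.12, 3.12]. Speed limits (rad/s): [2.57, 2.57, 3.01, 3.14, 3.14, 3.14].

INTERFACE

Orientations are given as a unit quaternion [x, y, z, w].
In Python, from bench import * gives the robot as it stands.
- The arm moves only by the tool carry_out, never from a script. Its argument "rows" is one flat list of numbers, 6 for each row, row after row: the shift along the tool's x, y, z in m, then the turn, a rotation vector about the tool's x, y, z in rad. A call has 1 to 20 rows; each row shifts and turns the commanded pose from where the row before left it, along the tool's axes as they then stand; what a row does not reach is not made up. A row lasts 1/10 s, in which the tool goes at most 50 mm and 8.59 degrees, less where a joint would pass 70% of its speed; a pose out of reach is approached as far as the arm can. A call with a gripper value outside its range is refused whole. "claw" is the opening, from 0 (shut) to 1 (fully open), set as the call begins (left out, the last holds). The fingers move at their own pace and stop on an object; the grip force is fixed at half the most. Time passes only in rows, so rows that do not move let the fingers close. It gives the time, the measured TCP pose, the force, the opening and the grip force at its end, in the units of the state.
- read_state(): the state, without advancing time (a new reading comes with each control period).
- capture(name): name is "side" or "top"; returns the picture (420x560x3 uint8, blue, green, red); there is no depth.
- camera_info(name): a dict with "vertical_fov" (degrees; the focal length in pixels is half the picture's height over the tangent of half this angle, whatever the lens; pixels are square), "cx", "cy" (the principal point, pixels), "cam_to_world" (4x4, takes a point from camera to world coordinates). Camera axes: x right, y down, z forward; pixel columns grow to the right and rows downward; lengths in m; the calibration is good to about 2 mm. A picture is of the moment at which its call begins. camera_info takes no time and is no camera call.
- finish_job(): hands the job in; it is judged then, once.
The state is a dict: "time": time; "joint_pos": joint angles; "qd": joint speeds; "tau": joint torques, N m; "position": TCP position; "tool_rot": TCP orientation; "contact_force": force on the tool from outside, world axes, zero at the start; "moment": the same for the moment, N m; "width": finger opening in m; "gripper_force": force on a finger pad.
Only numpy, scipy, OpenCV 4.12 (cv2) and the standard library are available. Lean on these libraries where they do the work, as an engineer would, in place of code of your own. Each camera call takes 0.05 s, during which the arm holds its last target. There are 200 camera calls.

## Working session

There is one attempt and no reset: what is moved stays moved. The work goes in short steps, Python scripts to look and compute and a tool call to move; the robot and the scene stay as the last step left them, time stands still between calls to the robot, and variables do not carry over. Pictures are saved under pics/ and viewed, at most 10 in all, crops included, and the job is handed in when it is done.

Besides the shell and the picture viewer there is one more tool, called as name(argument=value, ...), one argument or row to a line, values as JSON. carry_out: Moves the arm, as the interface text tells. Its arguments: {"type":"object","properties":{"rows":{"type":"array","items":{"type":"number"}},"claw":{"type":"number"}},"required":["rows"]}

```bash
mkdir -p pics; ls
python3 - <<'E'
from bench import *
import cv2
for n in("side","top"):
    cv2.imwrite(f"pics/{n}0.png",capture(n)); print(n,camera_info(n))
print(read_state())
E
```

```text
pics
side {'vertical_fov': 57.924764172280106, 'cx': 284.5254512052557, 'cy': 209.17596343904836, 'cam_to_world': array([[ 0.91514004, -0.21319294,  0.34215124,  0.15092461],
       [-0.40301667, -0.46315956,  0.789342  , -0.88378958],
       [-0.00981152, -0.86025112, -0.50977617,  0.72788224],
       [ 0.        ,  0.        ,  0.        ,  1.        ]])}
top {'vertical_fov': 51.26548915332975, 'cx': 276.3626970160379, 'cy': 210.89364621602718, 'cam_to_world': array([[-0.00618128, -0.98742582,  0.15796213,  0.30846783],
       [-0.99991993,  0.00784755,  0.009927  , -0.05905547],
       [-0.01104179, -0.15788812, -0.98739527,  1.51675974],
       [ 0.        ,  0.        ,  0.        ,  1.        ]])}
{'time': 0.1, 'joint_pos': array([ 9.95731173e-01,  1.81459220e-01,  1.60787191e+00,  4.07825441e-05,
        1.35376369e+00, -2.06286304e-01]), 'qd': array([-0.00031772, -0.00084235, -0.0020069 , -0.00083478,  0.00113159,
       -0.00049698]), 'tau': array([ 1.07332289e-03, -4.34818375e+01, -3.42696333e+01,  7.03963288e-02,
        3.39045085e-02, -8.41141582e-05]), 'position': array([0.20698703, 0.53596734, 0.23792189]), 'tool_rot': array([ 1.83350622e-01,  9.83047295e-01, -6.86910419e-04, -3.04432647e-04]), 'contact_force': array([ 0.32251856, -0.42153895,  0.85868926]), 'moment': array([-0.03752247,  0.03015057, -0.00915621]), 'gripper_force': 0.0, 'width': 0.0879916889219066}
```

View pics/side0.png

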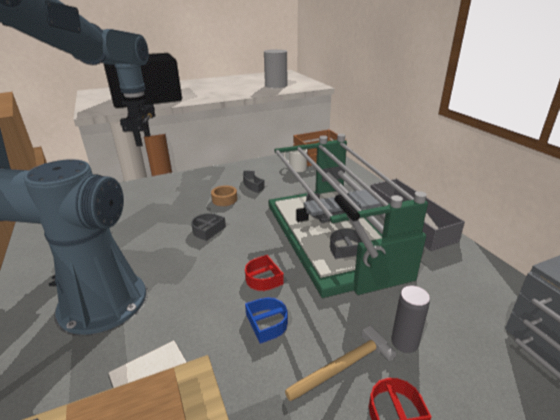

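View pics/top0.png

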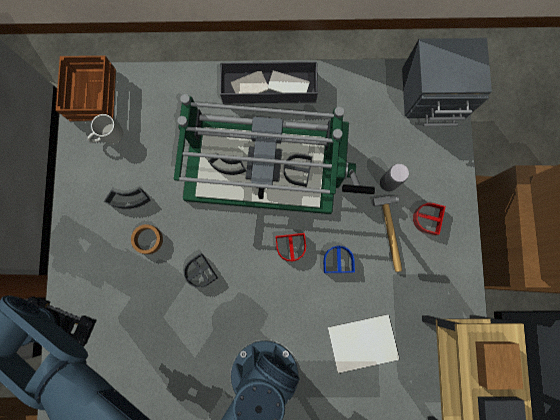

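The top view shows the D die right of the press's middle at about (299,170) and the arch die left at (228,162). The head is at (265,150), the grip at (262,192) and the lever bar at (358,189). I'll enlarge both views to measure them.

Run:
```python
import cv2
a=cv2.imread("pics/top0.png")[85:220,170:380]
cv2.imwrite("pics/tc.png",cv2.resize(a,(798,513),interpolation=cv2.INTER_CUBIC))
a=cv2.imread("pics/side0.png")[130:300,260:450]
cv2.imwrite("pics/sc.png",cv2.resize(a,None,fx=3.5,fy=3.5,interpolation=cv2.INTER_CUBIC))
```

```text
(no output)
```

View pics/tc.png

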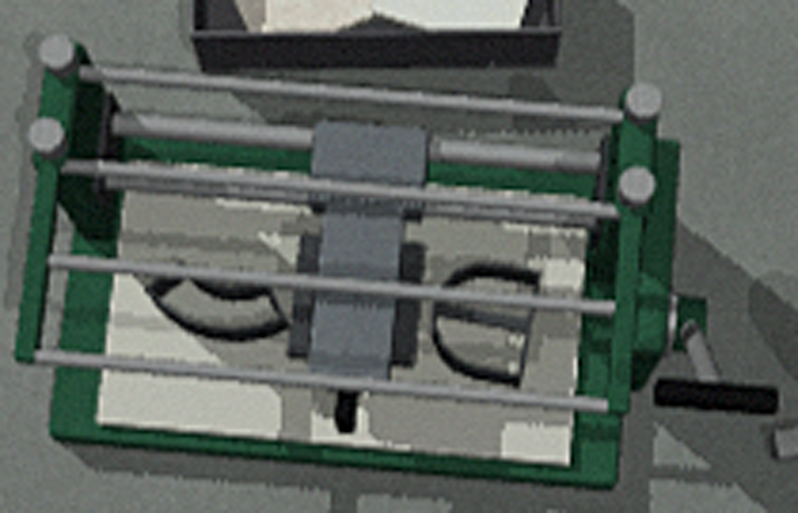

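View pics/sc.png

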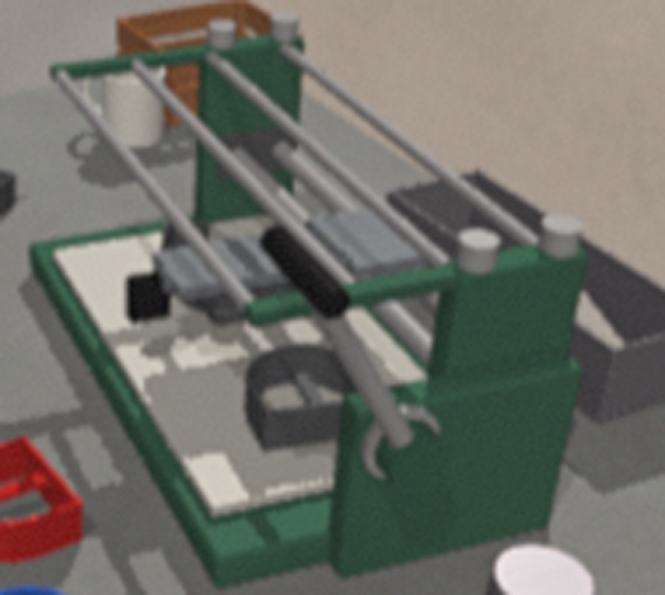

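```bash
cat > h.py <<'E'
import numpy as np
from bench import *
CI={n:camera_info(n) for n in("side","top")}
def proj(n,P):
    c=CI[n];M=np.linalg.inv(c["cam_to_world"]);P=np.atleast_2d(P)@M[:3,:3].T+M[:3,3]
    f=210/np.tan(np.radians(c["vertical_fov"]/2))
    return np.c_[P[:,0]/P[:,2]*f+c["cx"],P[:,1]/P[:,2]*f+c["cy"]]
def onz(n,uv,z):
    c=CI[n];T=c["cam_to_world"];f=210/np.tan(np.radians(c["vertical_fov"]/2))
    d=T[:3,:3]@np.array([(uv[0]-c["cx"])/f,(uv[1]-c["cy"])/f,1])
    return T[:3,3]+d*(z-T[2,3])/d[2]
tc=lambda u,v:(170+u/3.8,85+v/3.8)
sc=lambda u,v:(260+u/3.5,130+v/3.5)
def W(p,P):
    c,s=np.cos(p[2]),np.sin(p[2]);P=np.atleast_2d(P)
    return np.c_[p[0]+c*P[:,0]-s*P[:,1],p[1]+s*P[:,0]+c*P[:,1],P[:,2]]
def toP(p,q):
    c,s=np.cos(p[2]),np.sin(p[2]);d=q[:2]-p[:2]
    return np.array([c*d[0]+s*d[1],-s*d[0]+c*d[1]])
E
python3 - <<'E'
from h import *
from scipy.optimize import least_squares
T=[((-.13,.26,.035),(52,432)),((-.13,-.26,.035),(615,482)),((-.099,.235,.232),(38,356)),((-.099,-.235,.232),(608,405)),((-.1,-.255,.303),(655,391)),((-.1,-.345,.303),(777,400))]
S=[((-.13,.26,.035),(33,248)),((-.13,-.26,.035),(217,562)),((-.099,.235,.232),(60,73)),((-.099,-.235,.232),(247,308)),((-.1,-.255,.303),(272,240)),((-.1,-.345,.303),(335,300))]
def r(p):
    return np.r_[(proj("top",W(p,[a for a,_ in T]))-[tc(*b) for _,b in T]).ravel(),(proj("side",W(p,[a for a,_ in S]))-[sc(*b) for _,b in S]).ravel()]
s=least_squares(r,[.8,0,0],loss="soft_l1");p=s.x
print(p);print(r(p).reshape(-1,2).round(1));np.save("p.npy",p)
for b in[(543,268),(522,384),(433,325),(530,325)]:
    for z in(.085,.045):print("die",b,z,toP(p,onz("top",tc(*b),z)).round(4))
for b in[(355,391),(338,391),(346,430)]:print("grip",toP(p,onz("top",tc(*b),.14)).round(4))
for b in[(290,355),(415,365),(303,236),(425,243)]:print("platen",toP(p,onz("top",tc(*b),.124)).round(4))
E
```

```text
[ 0.69296272  0.01033621 -0.10305688]
[[-2.   0.1]
 [ 0.3  1.1]
 [-3.4 -1.3]
 [ 2.1  0.3]
 [-0.3 -0.1]
 [-0.6  0.5]
 [-1.2 -1.7]
 [ 0.  -0.3]
 [-0.1  0.4]
 [ 2.5  2.1]
 [ 0.2 -0.1]
 [ 0.3  2.4]]
die (543, 268) 0.085 [ 0.0513 -0.1752]
die (543, 268) 0.045 [ 0.0632 -0.1771]
die (522, 384) 0.085 [-0.0555 -0.1657]
die (522, 384) 0.045 [-0.0465 -0.1673]
die (433, 325) 0.085 [-0.0097 -0.0828]
die (433, 325) 0.045 [ 0.0005 -0.0821]
die (530, 325) 0.085 [-0.0017 -0.1682]
die (530, 325) 0.045 [ 0.0087 -0.1698]
grip [-0.0871 -0.0235]
grip [-0.0885 -0.0092]
grip [-0.1212 -0.0194]
platen [-0.0576  0.0363]
platen [-0.0562 -0.0714]
platen [0.0488 0.0364]
platen [ 0.0525 -0.0697]
```

```bash
cat > ov.py <<'E'
from h import *
import cv2
p=np.load("p.npy")
def D(c,yaw):
    # curved side toward +Y (press); straight side along X
    t=np.linspace(0,np.pi,30)
    o=np.r_[[[.05,-.0465]],np.c_[.05*np.cos(t),-.0035+.05*np.sin(t)],[[-.05,-.0465]],[[.05,-.0465]]]
    C,S_=np.cos(yaw),np.sin(yaw)
    return o@np.array([[C,S_],[-S_,C]])+c
def draw(n,img,c,yaw,x0,y0,w,h,k):
    a=cv2.resize(img[y0:y0+h,x0:x0+w],None,fx=k,fy=k,interpolation=cv2.INTER_CUBIC)
    for z,col in((.085,(0,0,255)),(.045,(255,0,0))):
        o=D(c,yaw);q=(proj(n,W(p,np.c_[o,np.full(len(o),z)]))-[x0,y0]+.5)*k
        cv2.polylines(a,[q.round().astype(int)],False,col,1)
    return a
E
python3 - <<'E'
from ov import *
for i,(c,y) in enumerate([((-.002,-.1265),.09)]):
    a=draw("top",cv2.imread("pics/top0.png"),c,y,270,140,55,55,7)
    b=draw("side",cv2.imread("pics/side0.png"),c,y,320,215,55,55,7)
    cv2.imwrite("pics/ov1.png",np.hstack([a,b]))
E
```

```text
(no output)
```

View pics/ov1.png

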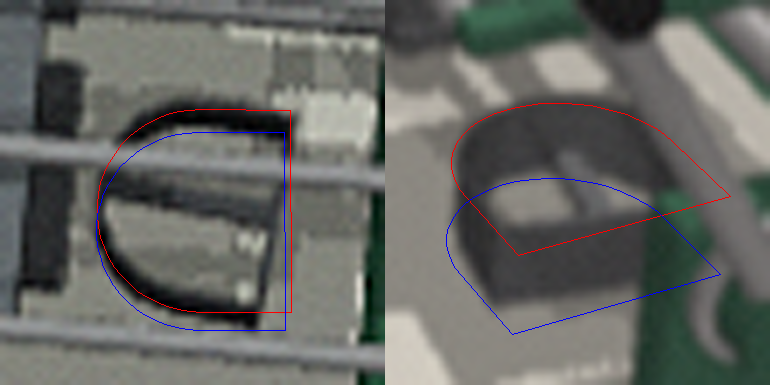

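Run:
```python
from ov import *
from scipy.optimize import least_squares
def P(n,o,z):
    x0,y0=(270,140) if n=="top" else (320,215)
    return (proj(n,W(p,np.c_[o,np.full(len(o),z)]))-[x0,y0]+.5)*7
def r(v):
    o=D(v[:2],v[2]);T8,T4,S8,S4=P("top",o,.085),P("top",o,.045),P("side",o,.085),P("side",o,.045)
    return np.r_[T8[0]-[293,113],T4[-2]-[258,327],S8[-2]-[110,235],S4[-2]-[110,303],min(T8[:,0].min(),T4[:,0].min())-97,S8[:,0].min()-67,S8[:,1].min()-101,T8[:,1].min()-103]
s=least_squares(r,[0,-.125,-.09]);print(s.x,r(s.x).round(0))
c,y=s.x[:2],s.x[2];np.save("die.npy",s.x)
a=draw("top",cv2.imread("pics/top0.png"),c,y,270,140,55,55,7)
b=draw("side",cv2.imread("pics/side0.png"),c,y,320,215,55,55,7)
cv2.imwrite("pics/ov2.png",np.hstack([a,b]))
for t in(0,.01,-.01):
  pt=W(p,[[0,s.x[1]+t,.11]]);print(pt)
```

```text
[ 0.003469   -0.12123033 -0.08026106] [  3.   2.  -1.   5.   3.   2.  -2.  12. -11.   4.  -7.  -4.]
[[ 0.6804912  -0.11025092  0.11      ]]
[[ 0.68151995 -0.10030397  0.11      ]]
[[ 0.67946246 -0.12019786  0.11      ]]
```

View pics/ov2.png

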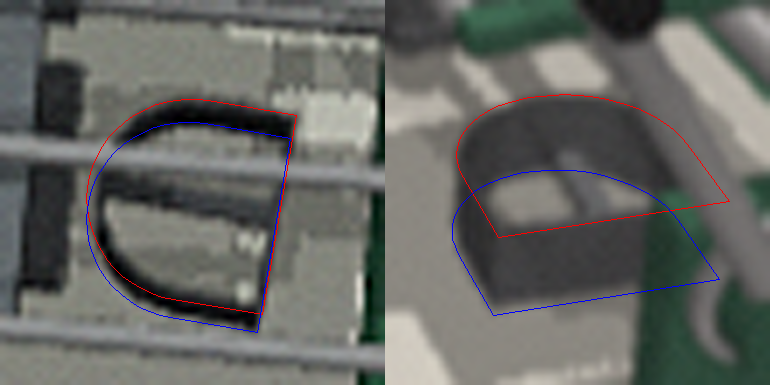

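The fit agrees in both views: D die centre at about press y −0.122, against the head at −0.017. Next I'll write a small planner that turns a target pose into equal tool-frame rows.

```bash
cat > plan.py <<'E'
from h import *
from scipy.spatial.transform import Rotation as Ro
p=np.load("p.npy")
RP=Ro.from_euler("z",p[2])
def fin(t=40):
    c,s=np.cos(np.radians(t)),np.sin(np.radians(t))
    return RP*Ro.from_matrix(np.array([[-c,0,-s],[0,1,0],[s,0,-c]]).T)
def rows(goal,R,N,start=None):
    """goal: grasp-point position in press frame; R world; returns one row to repeat N times"""
    s=read_state();R0=Ro.from_quat(s["tool_rot"]) if start is None else start[1]
    p0=s["position"] if start is None else start[0]
    g=W(p,[goal])[0]+R.apply([0,0,.019])
    rel=R0.inv()*R;w=rel.as_rotvec()/N;d=R0.inv().apply(g-p0)
    A=sum(Ro.from_rotvec(w*k).as_matrix() for k in range(N))
    r=np.r_[np.linalg.solve(A,d),w]
    print("goal TCP",g.round(4),"N",N,"row",r.round(5).tolist(),"mm",np.linalg.norm(r[:3])*1e3,"deg",np.degrees(np.linalg.norm(w)))
    return g,R
E
python3 - <<'E'
from plan import *
R=fin(40);z=R.apply([0,0,1]);zp=RP.inv().apply(z)
g=np.array([-.103,-.0165,.121])
rows(g-zp*.15,R,20)
print("oil can base/top",toP(p,onz("top",(400,172),.15)),"hammer head",toP(p,onz("top",(385,200),.02)))
E
```

```text
goal TCP [0.5051 0.0132 0.2214] N 20 row [-0.01991, -0.02187, 0.0074, -0.00471, -0.03472, -0.01272] mm 30.48622691825285 deg 2.135873343283059
oil can base/top [ 0.00368888 -0.45387155] hammer head [-0.06482997 -0.44032265]
```

carry_out(
  rows=[-0.0199, -0.0219, 0.0074, -0.0047, -0.0347, -0.0127, -0.0199, -0.0219, 0.0074, -0.0047, -0.0347, -0.0127, -0.0199, -0.0219, 0.0074, -0.0047, -0.0347, -0.0127, -0.0199, -0.0219, 0.0074, -0.0047, -0.0347, -0.0127, -0.0199, -0.0219, 0.0074, -0.0047, -0.0347, -0.0127, -0.0199, -0.0219, 0.0074, -0.0047, -0.0347, -0.0127, -0.0199, -0.0219, 0.0074, -0.0047, -0.0347, -0.0127, -0.0199, -0.0219, 0.0074, -0.0047, -0.0347, -0.0127, -0.0199, -0.0219, 0.0074, -0.0047, -0.0347, -0.0127, -0.0199, -0.0219, 0.0074, -0.0047, -0.0347, -0.0127, -0.0199, -0.0219, 0.0074, -0.0047, -0.0347, -0.0127, -0.0199, -0.0219, 0.0074, -0.0047, -0.0347, -0.0127, -0.0199, -0.0219, 0.0074, -0.0047, -0.0347, -0.0127, -0.0199, -0.0219, 0.0074, -0.0047, -0.0347, -0.0127, -0.0199, -0.0219, 0.0074, -0.0047, -0.0347, -0.0127, -0.0199, -0.0219, 0.0074, -0.0047, -0.0347, -0.0127, -0.0199, -0.0219, 0.0074, -0.0047, -0.0347, -0.0127, -0.0199, -0.0219, 0.0074, -0.0047, -0.0347, -0.0127, -0.0199, -0.0219, 0.0074, -0.0047, -0.0347, -0.0127, -0.0199, -0.0219, 0.0074, -0.0047, -0.0347, -0.0127],
  claw=0.6,
)

```text
time: 2.1
position: [0.5051, 0.0118, 0.2215]
tool_rot: [0.049, 0.938, -0.017, 0.342]
contact_force: [0.2, -0.1, -0.2]
width: 0.053
gripper_force: 0.0
```

Run:
```python
from plan import *
import cv2
R=fin(40);g=np.array([-.103,-.0165,.121])
rows(g,R,10);print(read_state()["joint_pos"].round(2))
a=cv2.resize(capture("top")[130:230,190:340],None,fx=4,fy=4,interpolation=cv2.INTER_CUBIC)
b=cv2.resize(capture("side")[130:280,210:400],None,fx=4,fy=4)
# tool axis points
cv2.imwrite("pics/c1.png",cv2.resize(np.vstack([cv2.resize(a,(760,507)),b]),None,fx=.53,fy=.53,interpolation=cv2.INTER_AREA))
```

```text
goal TCP [0.601  0.0033 0.1064] N 10 row [4e-05, 0.00014, 0.01499, 4e-05, 0.00015, -8e-05] mm 14.994276080133815 deg 0.010045900714706277
[-0.29 -0.4   2.32  0.23  0.54 -1.91]
```

View pics/c1.png

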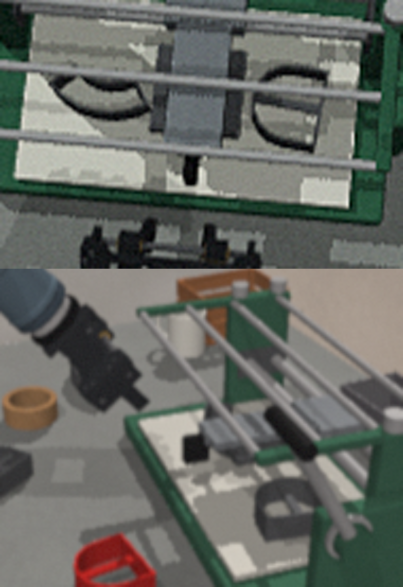

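The gripper stands in front of the press in line with the fin (top crop: fin at (191,170), finger midpoint at (181,230)), and it will pass below the front bar. Now I'll advance along the tool axis.

carry_out(
  rows=[0, 0.0001, 0.015, 0, 0, 0, 0, 0.0001, 0.015, 0, 0, 0, 0, 0.0001, 0.015, 0, 0, 0, 0, 0.0001, 0.015, 0, 0, 0, 0, 0.0001, 0.015, 0, 0, 0, 0, 0.0001, 0.015, 0, 0, 0, 0, 0.0001, 0.015, 0, 0, 0, 0, 0.0001, 0.015, 0, 0, 0, 0, 0.0001, 0.015, 0, 0, 0, 0, 0.0001, 0.015, 0, 0, 0, 0, 0, 0, 0, 0, 0],
)

```text
time: 3.3
position: [0.6002, 0.0054, 0.1046]
tool_rot: [0.049, 0.939, -0.016, 0.34]
contact_force: [0.3, -0.3, 0.4]
width: 0.0524
gripper_force: 0.0
```

carry_out(
  rows=[0, 0, 0, 0, 0, 0, 0, 0, 0, 0, 0, 0, 0, 0, 0, 0, 0, 0, 0, 0, 0, 0, 0, 0, 0, 0, 0, 0, 0, 0, 0, 0, 0, 0, 0, 0, 0, 0, 0, 0, 0, 0, 0, 0, 0, 0, 0, 0],
  claw=0,
)

```text
time: 4.1
position: [0.6011, 0.0042, 0.1071]
tool_rot: [0.049, 0.938, -0.017, 0.342]
contact_force: [-5.2, 1.3, 7.2]
width: 0.0158
gripper_force: 30.0
```

Run:
```python
from plan import *
q=read_state();y=toP(p,q["position"]);print("tcp press",y,"shift to -0.122:",-.122-y[1], Ro.from_quat(q["tool_rot"]).inv().apply(RP.apply([0,-.122-y[1],0])))
```

```text
tcp press [-0.09077513 -0.01551939] shift to -0.122: -0.10648061226524315 [-9.45034854e-05 -1.06480526e-01 -9.70382265e-05]
```

carry_out(
  rows=[0, -0.005, 0, 0, 0, 0, 0, -0.009, 0, 0, 0, 0, 0, -0.009, 0, 0, 0, 0, 0, -0.009, 0, 0, 0, 0, 0, -0.009, 0, 0, 0, 0, 0, -0.009, 0, 0, 0, 0, 0, -0.009, 0, 0, 0, 0, 0, -0.009, 0, 0, 0, 0, 0, -0.009, 0, 0, 0, 0, 0, -0.009, 0, 0, 0, 0, 0, -0.009, 0, 0, 0, 0, 0, -0.0075, 0, 0, 0, 0, 0, -0.004, 0, 0, 0, 0, 0, 0, 0, 0, 0, 0, 0, 0, 0, 0, 0, 0, 0, 0, 0, 0, 0, 0, 0, 0, 0, 0, 0, 0],
)

```text
time: 5.8
position: [0.5905, -0.1025, 0.1072]
tool_rot: [0.049, 0.938, -0.018, 0.342]
contact_force: [0.9, -2.3, 5.1]
width: 0.0154
gripper_force: 30.0
```

Run:
```python
from plan import *
import cv2
q=read_state();print("tcp press",toP(p,q["position"]),q["contact_force"],q["width"])
a=cv2.resize(capture("top")[110:210,220:340],None,fx=6,fy=6,interpolation=cv2.INTER_CUBIC)
for y in(-.122-.055,-.122,-.122+.055,-.122-.0465,-.122+.0465):
  pass
o=np.array([[-.055,-.055],[.055,-.055],[.055,.055],[-.055,.055]])+[0,-.122]
u=(proj("top",W(p,np.c_[o,np.full(4,.124)]))-[220,110]+.5)*6
cv2.polylines(a,[u.round().astype(int)],True,(0,0,255),1)
cv2.imwrite("pics/c2.png",a)
```

```text
tcp press [-0.090294   -0.12276573] [ 0.94229694 -2.2522763   5.11138618] 0.015405603785313294
```

View pics/c2.png

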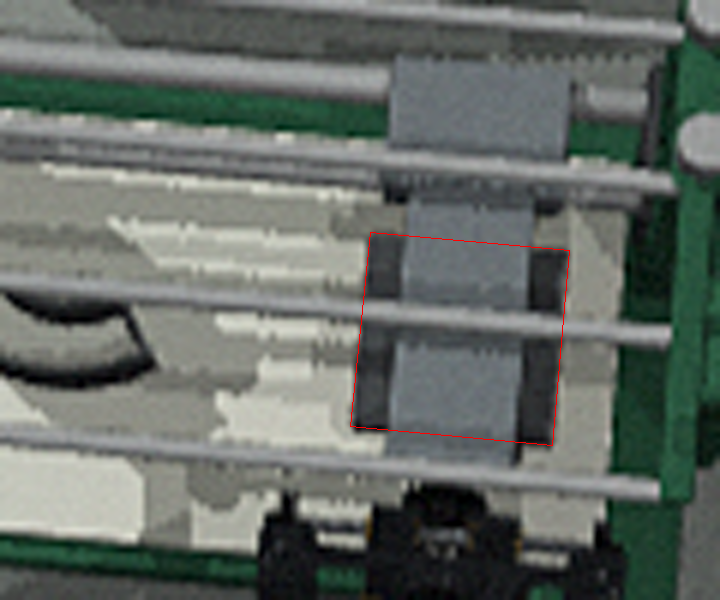

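The platen sits exactly on the wanted square ((370,233)–(553,445) in the crop) and the D die is fully hidden under it. I'll release the grip and back out.

carry_out(
  rows=[0, 0, 0, 0, 0, 0, 0, 0, 0, 0, 0, 0, 0, 0, 0, 0, 0, 0, 0, 0, 0, 0, 0, 0, 0, 0, 0, 0, 0, 0, 0, 0, -0.01, 0, 0, 0, 0, 0, -0.02, 0, 0, 0, 0, 0, -0.02, 0, 0, 0, 0, 0, -0.02, 0, 0, 0, 0, 0, -0.02, 0, 0, 0, 0, 0, -0.02, 0, 0, 0, 0, 0, -0.02, 0, 0, 0, 0, 0, -0.02, 0, 0, 0, 0, 0, -0.02, 0, 0, 0, 0, 0, 0, 0, 0, 0],
  claw=0.6,
)

```text
time: 7.35
position: [0.4814, -0.0912, 0.2389]
tool_rot: [0.049, 0.938, -0.018, 0.343]
contact_force: [-0.8, -0.2, 0.4]
width: 0.0529
gripper_force: 0.0
```

Run:
```python
from plan import *
q=read_state();print(q["joint_pos"].round(2),q["position"])
# lever, tool down, closing along press x; two yaw options
for sg in(1,-1):
  R=RP*Ro.from_matrix(np.array([[0,sg,0],[sg,0,0],[0,0,-1]]).T)
  g=rows([-.20,-.325,.40],R,20)
  rows([-.10,-.325,.40],R,5,g)
```

```text
[-0.66 -0.49  2.34  0.53  0.74 -2.42] [ 0.48142007 -0.09120297  0.23894765]
goal TCP [ 0.4606 -0.2924  0.381 ] N 20 row [-0.01013, -0.00674, -0.00462, 0.02742, 0.02752, 0.07498] mm 13.015581488302152 deg 4.838555838469334
goal TCP [ 0.5601 -0.3027  0.381 ] N 5 row [-0.0, 0.02, 0.0, 0.0, 0.0, 0.0] mm 19.999999999999996 deg 0.0
goal TCP [ 0.4606 -0.2924  0.381 ] N 20 row [0.00491, -0.00961, -0.00871, -0.02753, 0.02742, -0.07502] mm 13.865599373624777 deg 4.840882054331014
goal TCP [ 0.5601 -0.3027  0.381 ] N 5 row [0.0, -0.02, 0.0, 0.0, 0.0, 0.0] mm 19.999999999999996 deg 0.0
```

carry_out(
  rows=[-0.0154, 0, -0.0184, 0, 0, 0, -0.0154, 0, -0.0184, 0, 0, 0, -0.0154, 0, -0.0184, 0, 0, 0, -0.0154, 0, -0.0184, 0, 0, 0, -0.0154, 0, -0.0184, 0, 0, 0, 0, 0, 0, 0, 0, 0],
)

```text
time: 7.95
position: [0.4826, -0.0916, 0.3599]
tool_rot: [0.048, 0.938, -0.018, 0.344]
contact_force: [0.5, 0.1, -0.4]
width: 0.0532
gripper_force: 0.0
```

Run:
```python
from plan import *
q=read_state();print(q["joint_pos"].round(2),q["position"])
R=RP*Ro.from_matrix(np.array([[0,1,0],[1,0,0],[0,0,-1]]).T)
g=rows([-.20,-.325,.40],R,20)
```

```text
[-0.66 -0.61  2.16  0.42  1.01 -2.25] [ 0.48263359 -0.09159441  0.35985434]
goal TCP [ 0.4606 -0.2924  0.381 ] N 20 row [-0.00785, -0.00799, 0.00103, 0.02748, 0.02756, 0.075] mm 11.249331061748249 deg 4.841220343858662
```

carry_out(
  rows=[-0.0079, -0.008, 0.001, 0.0275, 0.0276, 0.075, -0.0079, -0.008, 0.001, 0.0275, 0.0276, 0.075, -0.0079, -0.008, 0.001, 0.0275, 0.0276, 0.075, -0.0079, -0.008, 0.001, 0.0275, 0.0276, 0.075, -0.0079, -0.008, 0.001, 0.0275, 0.0276, 0.075, -0.0079, -0.008, 0.001, 0.0275, 0.0276, 0.075, -0.0079, -0.008, 0.001, 0.0275, 0.0276, 0.075, -0.0079, -0.008, 0.001, 0.0275, 0.0276, 0.075, -0.0079, -0.008, 0.001, 0.0275, 0.0276, 0.075, -0.0079, -0.008, 0.001, 0.0275, 0.0276, 0.075, -0.0079, -0.008, 0.001, 0.0275, 0.0276, 0.075, -0.0079, -0.008, 0.001, 0.0275, 0.0276, 0.075, -0.0079, -0.008, 0.001, 0.0275, 0.0276, 0.075, -0.0079, -0.008, 0.001, 0.0275, 0.0276, 0.075, -0.0079, -0.008, 0.001, 0.0275, 0.0276, 0.075, -0.0079, -0.008, 0.001, 0.0275, 0.0276, 0.075, -0.0079, -0.008, 0.001, 0.0275, 0.0276, 0.075, -0.0079, -0.008, 0.001, 0.0275, 0.0276, 0.075, -0.0079, -0.008, 0.001, 0.0275, 0.0276, 0.075, -0.0079, -0.008, 0.001, 0.0275, 0.0276, 0.075],
  claw=0.7,
)

```text
time: 9.95
position: [0.4593, -0.2923, 0.3751]
tool_rot: [0.743, 0.669, -0.001, -0.006]
contact_force: [-0.1, -0.3, -0.4]
width: 0.0618
gripper_force: 0.0
```

Run:
```python
from plan import *
q=read_state();print(q["joint_pos"].round(2),q["position"])
R=RP*Ro.from_matrix(np.array([[0,1,0],[1,0,0],[0,0,-1]]).T)
g=rows([-.10,-.325,.39],R,8)
g=rows([-.10,-.325,.303],R,6,g)
```

```text
[-0.78  0.04  1.49 -0.    1.62 -0.68] [ 0.45932326 -0.29230217  0.37513233]
goal TCP [ 0.5601 -0.3027  0.371 ] N 8 row [2e-05, 0.01266, 0.00045, -0.00113, -0.00081, -0.0002] mm 12.668838159523048 deg 0.0803386878883115
goal TCP [ 0.5601 -0.3027  0.284 ] N 6 row [0.0, 0.0, 0.0145, 0.0, 0.0, 0.0] mm 14.500000000000004 deg 0.0
```

carry_out(
  rows=[0, 0.0127, 0.0005, -0.001, -0.0008, 0, 0, 0.0127, 0.0005, -0.001, -0.0008, 0, 0, 0.0127, 0.0005, -0.001, -0.0008, 0, 0, 0.0127, 0.0005, -0.001, -0.0008, 0, 0, 0.0127, 0.0005, -0.001, -0.0008, 0, 0, 0.0127, 0.0005, -0.001, -0.0008, 0, 0, 0.0127, 0.0005, -0.001, -0.0008, 0, 0, 0.0127, 0.0005, -0.001, -0.0008, 0, 0, 0, 0, 0, 0, 0],
)

```text
time: 10.85
position: [0.5616, -0.3027, 0.3734]
tool_rot: [0.742, 0.67, -0.001, 0.002]
contact_force: [-0.7, 0.1, 0.3]
width: 0.0618
gripper_force: 0.0
```

carry_out(
  rows=[0, 0, 0.0145, 0, 0, 0, 0, 0, 0.0145, 0, 0, 0, 0, 0, 0.0145, 0, 0, 0, 0, 0, 0.0145, 0, 0, 0, 0, 0, 0, 0, 0, 0],
)

```text
time: 11.35
position: [0.559, -0.3022, 0.3124]
tool_rot: [0.743, 0.67, -0.001, -0.001]
contact_force: [-1.2, -0.9, -0.1]
width: 0.0617
gripper_force: 0.0
```

Run:
```python
from plan import *
import cv2
q=read_state();print(q["joint_pos"].round(2),q["position"],q["contact_force"],toP(p,q["position"]))
a=cv2.resize(capture("top")[140:240,290:410],None,fx=4.8,fy=4.8,interpolation=cv2.INTER_CUBIC)
b=cv2.resize(capture("side")[100:280,290:440],(400,480),interpolation=cv2.INTER_CUBIC)
cv2.imwrite("pics/c3.png",cv2.resize(np.hstack([a,b]),None,fx=.8,fy=.8))
```

```text
[-0.68  0.27  1.36 -0.    1.52 -0.58] [ 0.55903406 -0.30221135  0.31236627] [-1.15412205 -0.94456064 -0.13630063] [-0.10106488 -0.32466714]
```

View pics/c3.png

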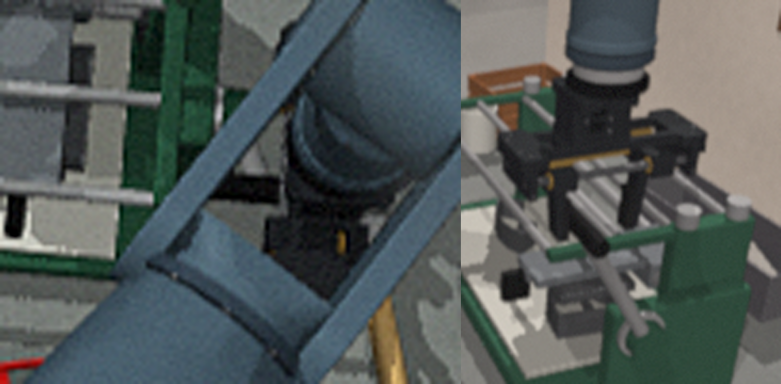

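carry_out(
  rows=[0, 0, 0.0145, 0, 0, 0, 0, 0, 0.0145, 0, 0, 0, 0, 0, 0, 0, 0, 0, 0, 0, 0, 0, 0, 0],
)

```text
time: 11.85
position: [0.5601, -0.3029, 0.2861]
tool_rot: [0.743, 0.67, -0.001, 0.001]
contact_force: [-0.0, 0.1, -0.1]
width: 0.0618
gripper_force: 0.0
```

carry_out(
  rows=[0, 0, 0, 0, 0, 0, 0, 0, 0, 0, 0, 0, 0, 0, 0, 0, 0, 0, 0, 0, 0, 0, 0, 0, 0, 0, 0, 0, 0, 0, 0, 0, 0, 0, 0, 0, 0, 0, 0, 0, 0, 0, 0, 0, 0, 0, 0, 0],
  claw=0,
)

```text
time: 12.65
position: [0.56, -0.3031, 0.2871]
tool_rot: [0.743, 0.67, -0.001, 0.002]
contact_force: [-4.3, 1.1, 2.0]
width: 0.0211
gripper_force: 30.0
```

Run:
```python
from plan import *
q=read_state();print(q["position"],q["contact_force"],toP(p,q["position"]),q["width"])
a=np.pi/3-np.linspace(0,.96,21);x=-.2*np.cos(a);z=.13+.2*np.sin(a)
R=Ro.from_quat(q["tool_rot"])
print(R.as_matrix().round(3))
print([[round(v,4) for v in (dx,-dz)] for dx,dz in zip(np.diff(x),np.diff(z))])
```

```text
[ 0.56003496 -0.30311492  0.28709576] [-4.339023    1.08794289  1.96195315] [-0.09997634 -0.32546294] 0.021080958263572182
[[ 0.103  0.995  0.001]
 [ 0.995 -0.103 -0.004]
 [-0.004  0.001 -1.   ]]
[[np.float64(-0.0082), np.float64(0.005)], [np.float64(-0.0079), np.float64(0.0054)], [np.float64(-0.0077), np.float64(0.0058)], [np.float64(-0.0074), np.float64(0.0061)], [np.float64(-0.0071), np.float64(0.0065)], [np.float64(-0.0068), np.float64(0.0068)], [np.float64(-0.0064), np.float64(0.0071)], [np.float64(-0.0061), np.float64(0.0074)], [np.float64(-0.0057), np.float64(0.0077)], [np.float64(-0.0054), np.float64(0.008)], [np.float64(-0.005), np.float64(0.0082)], [np.float64(-0.0046), np.float64(0.0084)], [np.float64(-0.0042), np.float64(0.0087)], [np.float64(-0.0037), np.float64(0.0088)], [np.float64(-0.0033), np.float64(0.009)], [np.float64(-0.0029), np.float64(0.0092)], [np.float64(-0.0024), np.float64(0.0093)], [np.float64(-0.002), np.float64(0.0094)], [np.float64(-0.0015), np.float64(0.0095)], [np.float64(-0.0011), np.float64(0.0095)]]
```

carry_out(
  rows=[0, -0.0082, 0.005, 0, 0, 0, 0, -0.0079, 0.0054, 0, 0, 0, 0, -0.0077, 0.0058, 0, 0, 0, 0, -0.0074, 0.0061, 0, 0, 0, 0, -0.0071, 0.0065, 0, 0, 0, 0, -0.0068, 0.0068, 0, 0, 0, 0, -0.0064, 0.0071, 0, 0, 0, 0, -0.0061, 0.0074, 0, 0, 0, 0, -0.0057, 0.0077, 0, 0, 0, 0, -0.0054, 0.008, 0, 0, 0, 0, 0, 0, 0, 0, 0],
)

```text
time: 13.75
position: [0.4949, -0.2967, 0.222]
tool_rot: [0.743, 0.67, 0.002, 0.006]
contact_force: [9.9, 0.6, 3.4]
width: 0.02
gripper_force: 29.3
```

carry_out(
  rows=[0, -0.005, 0.0082, 0, 0, 0, 0, -0.0046, 0.0084, 0, 0, 0, 0, -0.0042, 0.0087, 0, 0, 0, 0, -0.0037, 0.0088, 0, 0, 0, 0, -0.0033, 0.009, 0, 0, 0, 0, -0.0029, 0.0092, 0, 0, 0, 0, -0.0024, 0.0093, 0, 0, 0, 0, -0.002, 0.0094, 0, 0, 0, 0, -0.0015, 0.0095, 0, 0, 0, 0, -0.0011, 0.0095, 0, 0, 0, 0, 0, 0, 0, 0, 0, 0, 0, 0, 0, 0, 0],
)

```text
time: 14.95
position: [0.4623, -0.2935, 0.1322]
tool_rot: [0.743, 0.67, -0.0, 0.003]
contact_force: [-3.3, 3.8, 11.4]
width: 0.019
gripper_force: 28.7
```

Run:
```python
from plan import *
q=read_state();R=Ro.from_quat(q["tool_rot"]);g=q["position"]-R.apply([0,0,.019]);x=toP(p,g)
print(x,g[2],"lever",np.pi/3-np.arctan2(g[2]-.13,-x[0]),"r",np.hypot(g[2]-.13,x[0]),q["contact_force"],q["moment"],q["width"])
```

```text
[-0.19820637 -0.32589473] 0.15120854417517424 lever 0.9406008099340043 r 0.19933782406813486 [-3.33442809  3.83061245 11.37605189] [0.4584521  0.42700318 0.01607221] 0.01897171240202813
```

carry_out(
  rows=[0, -0.0005, 0.004, 0, 0, 0, 0, 0, 0.004, 0, 0, 0, 0, 0, 0, 0, 0, 0, 0, 0, 0, 0, 0, 0],
)

```text
time: 15.35
position: [0.4614, -0.2934, 0.1241]
tool_rot: [0.743, 0.67, -0.001, 0.002]
contact_force: [-5.3, 3.9, 10.9]
width: 0.0185
gripper_force: 28.9
```

Run:
```python
from plan import *
import cv2
q=read_state();R=Ro.from_quat(q["tool_rot"]);g=q["position"]-R.apply([0,0,.019]);x=toP(p,g)
print(x,g[2],"lever",np.pi/3-np.arctan2(g[2]-.13,-x[0]),"r",np.hypot(g[2]-.13,x[0]),q["contact_force"],q["width"])
im=capture("side")
y=-.345
for zz,c in((.147,(0,0,255)),):
  u=proj("side",W(p,[[-.199,y,zz]]))[0]
  print(u)
b=im[120:300,270:430]
b=cv2.resize(b,None,fx=3.3,fy=3.3,interpolation=cv2.INTER_CUBIC)
# expected bar end circle at 0.96 (red) and 0.85 (blue)
t=np.linspace(0,2*np.pi,30)
for l,c in((.96,(0,0,255)),(.85,(255,0,0))):
  a=np.pi/3-l;o=np.c_[-.2*np.cos(a)+.011*np.cos(t),np.full(30,y),.13+.2*np.sin(a)+.011*np.sin(t)]
  cv2.polylines(b,[((proj("side",W(p,o))-[270,120]+.5)*3.3).round().astype(int)],True,c,1)
cv2.imwrite("pics/c4.png",b)
```

```text
[-0.19912555 -0.32589384] 0.14314174579149108 lever 0.98129583596781 r 0.19955873804771912 [-5.31558223  3.86646322 10.88084513] 0.018507606781622506
[310.25186838 284.48416181]
```

View pics/c4.png

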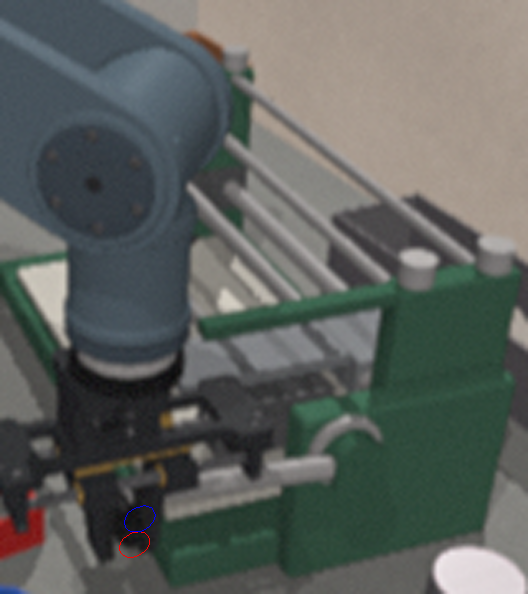

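Run:
```python
from plan import *
for l in(.75,.85,.9,.96):
  a=np.pi/3-l
  o=[[-r*np.cos(a),-.309,.13+r*np.sin(a)] for r in(0,.06,.12,.16,.2)]
  print(l,((proj("side",W(p,o))-[270,120]+.5)*3.3).round().tolist())
```

```text
0.75 [[364.0, 474.0], [297.0, 471.0], [227.0, 467.0], [178.0, 465.0], [128.0, 463.0]]
0.85 [[364.0, 474.0], [295.0, 477.0], [222.0, 481.0], [172.0, 483.0], [120.0, 486.0]]
0.9 [[364.0, 474.0], [294.0, 480.0], [220.0, 488.0], [170.0, 492.0], [118.0, 498.0]]
0.96 [[364.0, 474.0], [293.0, 484.0], [219.0, 496.0], [168.0, 503.0], [116.0, 511.0]]
```

Run:
```python
import cv2
a=cv2.imread("pics/c4.png")
for u in(180,200,220,250,270,290):
  print(u,[(v,*map(int,a[v,u])) for v in range(444,536,6)])
```

```text
180 [(444, 42, 45, 45), (450, 42, 66, 78), (456, 37, 37, 35), (462, 39, 38, 38), (468, 38, 37, 37), (474, 40, 36, 35), (480, 36, 34, 37), (486, 36, 34, 33), (492, 73, 73, 75), (498, 102, 105, 106), (504, 108, 115, 119), (510, 128, 134, 139), (516, 103, 110, 110), (522, 46, 59, 38), (528, 48, 61, 39), (534, 49, 61, 41)]
200 [(444, 103, 108, 111), (450, 127, 135, 137), (456, 120, 125, 129), (462, 96, 97, 100), (468, 61, 59, 61), (474, 108, 109, 109), (480, 101, 101, 103), (486, 91, 92, 94), (492, 104, 104, 106), (498, 102, 106, 109), (504, 119, 126, 130), (510, 107, 114, 114), (516, 53, 64, 48), (522, 47, 57, 35), (528, 48, 60, 39), (534, 48, 60, 37)]
220 [(444, 58, 59, 58), (450, 61, 60, 61), (456, 62, 61, 63), (462, 69, 68, 69), (468, 109, 110, 112), (474, 150, 152, 157), (480, 119, 121, 123), (486, 119, 121, 125), (492, 105, 107, 109), (498, 114, 120, 124), (504, 119, 126, 131), (510, 59, 68, 55), (516, 46, 58, 38), (522, 49, 62, 41), (528, 48, 60, 38), (534, 48, 59, 38)]
250 [(444, 35, 34, 36), (450, 29, 27, 27), (456, 31, 29, 31), (462, 36, 33, 33), (468, 30, 25, 27), (474, 38, 36
[... 156 characters left out ...]
7, 60, 37), (528, 48, 60, 40), (534, 58, 73, 47)]
270 [(444, 42, 40, 39), (450, 76, 78, 81), (456, 104, 110, 114), (462, 130, 133, 136), (468, 138, 140, 142), (474, 107, 108, 110), (480, 107, 108, 110), (486, 110, 114, 117), (492, 121, 129, 131), (498, 68, 77, 67), (504, 45, 58, 35), (510, 50, 62, 39), (516, 52, 62, 40), (522, 49, 60, 38), (528, 54, 69, 42), (534, 68, 85, 53)]
290 [(444, 47, 59, 38), (450, 46, 55, 33), (456, 65, 72, 61), (462, 159, 160, 164), (468, 143, 144, 148), (474, 124, 126, 129), (480, 110, 110, 113), (486, 60, 66, 55), (492, 45, 56, 36), (498, 45, 57, 35), (504, 47, 57, 38), (510, 41, 53, 32), (516, 50, 61, 42), (522, 47, 57, 39), (528, 49, 60, 39), (534, 47, 59, 38)]
```

carry_out(
  rows=[0, 0, 0.005, 0, 0, 0, 0, 0, 0.005, 0, 0, 0, 0, 0, 0, 0, 0, 0, 0, 0, 0, 0, 0, 0],
)

```text
time: 15.8
position: [0.4611, -0.2943, 0.1174]
tool_rot: [0.742, 0.67, -0.002, 0.003]
contact_force: [-17.4, 9.5, 35.8]
width: 0.0187
gripper_force: 29.9
```

Run:
```python
from h import *
import cv2
a=cv2.resize(capture("side")[120:300,270:430],None,fx=3.3,fy=3.3,interpolation=cv2.INTER_CUBIC)
cv2.imwrite("pics/c5.png",a)
b=cv2.imread("pics/c4.png")
for u in(220,290):
  print(u,[(v,int(b[v,u,1]),int(a[v,u,1])) for v in range(444,516,4)])
# head motion from the release picture: template of the head's rear block between start (lever up) and now in the top view
cv2.imwrite("pics/top5.png",capture("top"))
r0=cv2.resize(cv2.imread("pics/c2.png"),(120,100),interpolation=cv2.INTER_AREA)
n=cv2.imread("pics/top5.png")[110:210,220:340]
t=r0[8:34,60:100]; k=cv2.matchTemplate(n[0:60,40:120],t,cv2.TM_CCOEFF_NORMED);print(cv2.minMaxLoc(k)[1::2],"was",(20,8))
o=np.array([[[.09,-.122,.15]],[[.09,-.122,.132]]])+0
from plan import p
print(proj("top",W(p,o[0]))-proj("top",W(p,o[1])))
```

```text
220 [(444, 59, 39), (448, 61, 42), (452, 61, 52), (456, 61, 73), (460, 69, 100), (464, 74, 93), (468, 110, 72), (472, 152, 72), (476, 139, 94), (480, 121, 122), (484, 120, 125), (488, 118, 122), (492, 107, 113), (496, 112, 110), (500, 127, 129), (504, 126, 128), (508, 90, 89), (512, 60, 59)]
290 [(444, 59, 58), (448, 57, 56), (452, 51, 54), (456, 72, 58), (460, 135, 115), (464, 169, 159), (468, 144, 150), (472, 128, 130), (476, 124, 126), (480, 110, 116), (484, 82, 89), (488, 57, 61), (492, 56, 59), (496, 58, 57), (500, 56, 56), (504, 57, 56), (508, 54, 55), (512, 55, 56)]
(0.7578888535499573, (20, 8)) was (20, 8)
[[ 0.21872293 -1.7774162 ]]
```

The force jumped to 36 N, well over the 12 N spring, so the lever is at its stop. I'll follow it back up along the same arc.

carry_out(
  rows=[0, 0.0015, -0.0095, 0, 0, 0, 0, 0.002, -0.0095, 0, 0, 0, 0, 0.0025, -0.0095, 0, 0, 0, 0, 0.003, -0.0092, 0, 0, 0, 0, 0.0033, -0.009, 0, 0, 0, 0, 0.0037, -0.0088, 0, 0, 0, 0, 0.0042, -0.0087, 0, 0, 0, 0, 0.0046, -0.0084, 0, 0, 0, 0, 0.005, -0.0082, 0, 0, 0, 0, 0.0054, -0.008, 0, 0, 0, 0, 0, 0, 0, 0, 0],
)

```text
time: 17.0
position: [0.4865, -0.2967, 0.2042]
tool_rot: [0.743, 0.669, -0.008, -0.006]
contact_force: [-53.5, 9.3, 37.4]
width: 0.019
gripper_force: 27.0
```

carry_out(
  rows=[0, 0.0057, -0.0077, 0, 0, 0, 0, 0.0061, -0.0074, 0, 0, 0, 0, 0.0064, -0.0071, 0, 0, 0, 0, 0.0068, -0.0068, 0, 0, 0, 0, 0.0071, -0.0065, 0, 0, 0, 0, 0.0074, -0.0061, 0, 0, 0, 0, 0.0077, -0.0058, 0, 0, 0, 0, 0.0079, -0.0054, 0, 0, 0, 0, 0, 0, 0, 0, 0],
)

```text
time: 17.9
position: [0.5506, -0.305, 0.2654]
tool_rot: [0.743, 0.669, -0.002, 0.007]
contact_force: [-25.1, 6.4, 46.1]
width: 0.0185
gripper_force: 31.6
```

carry_out(
  rows=[0, 0, 0, 0, 0, 0, 0, 0, 0, 0, 0, 0, 0, 0, 0, 0, 0, 0, 0, 0, 0, 0, 0, 0, 0, 0, 0, 0, 0, 0, 0, 0, 0, 0, 0, 0],
  claw=0.8,
)

```text
time: 18.5
position: [0.5505, -0.3019, 0.2537]
tool_rot: [0.743, 0.67, -0.001, 0.001]
contact_force: [-0.1, 0.5, 0.7]
width: 0.064
gripper_force: 0.0
```

Run:
```python
from plan import *
q=read_state();print(q["position"],toP(p,q["position"]),q["contact_force"],q["width"])
```

```text
[ 0.55051584 -0.30191953  0.25368203] [-0.10956793 -0.32525317] [-0.13414743  0.45655811  0.673001  ] 0.06399228625073657
```

carry_out(
  rows=[0, 0.003, -0.01, 0, 0, 0, 0, 0.003, -0.01, 0, 0, 0, 0, 0.002, -0.015, 0, 0, 0, 0, 0, -0.02, 0, 0, 0, 0, 0, -0.02, 0, 0, 0, 0, 0, -0.025, 0, 0, 0, 0, 0, -0.025, 0, 0, 0, 0, 0, -0.02, 0, 0, 0, 0, 0, 0, 0, 0, 0, 0, 0, 0, 0, 0, 0],
)

```text
time: 19.5
position: [0.5588, -0.3026, 0.4005]
tool_rot: [0.743, 0.67, -0.001, 0.003]
contact_force: [-0.5, 0.8, -0.4]
width: 0.0708
gripper_force: 0.0
```

carry_out(
  rows=[0, -0.03, 0, 0, 0, 0, 0, -0.03, 0, 0, 0, 0, 0, -0.03, 0, 0, 0, 0, 0, -0.03, 0, 0, 0, 0, 0, -0.03, 0, 0, 0, 0, 0, 0, 0, 0, 0, 0, 0, 0, 0, 0, 0, 0, 0, 0, 0, 0, 0, 0],
)

```text
time: 20.3
position: [0.4099, -0.287, 0.3987]
tool_rot: [0.743, 0.67, -0.001, 0.002]
contact_force: [0.0, -0.6, -0.7]
width: 0.0702
gripper_force: 0.0
```

Run:
```python
from h import *
import cv2
print(read_state()["contact_force"])
s0=cv2.imread("pics/side0.png");s1=capture("side");cv2.imwrite("pics/s9.png",s1)
t0=capture("top");cv2.imwrite("pics/t9.png",t0)
# lever bar end: compare with start
t=s0[190:245,330:380];k=cv2.matchTemplate(s1[170:265,310:400],t,cv2.TM_CCOEFF_NORMED);print("lever",cv2.minMaxLoc(k)[1::2],"same=(20,20)")
b=s0[205:260,365:390];k=cv2.matchTemplate(s1[185:280,345:410],b,cv2.TM_CCOEFF_NORMED);print("arm",cv2.minMaxLoc(k)[1::2],"same=(20,20)")
r=cv2.resize(cv2.imread("pics/c2.png"),(120,100),interpolation=cv2.INTER_AREA)
h=r[8:76,55:100];k=cv2.matchTemplate(t0[100:200,260:340],h,cv2.TM_CCOEFF_NORMED);print("head",cv2.minMaxLoc(k)[1::2],"same=(15,18)")
```

```text
[ 0.03808085 -0.6027867  -0.65966445]
lever (0.6887239813804626, (20, 20)) same=(20,20)
arm (0.6834400296211243, (20, 20)) same=(20,20)
head (0.9501938223838806, (15, 18)) same=(15,18)
```

```bash
python3 -c "
from bench import *
print(finish_job())"
```

```text
the job is handed in; nothing more can be done
None
```

I slid the press head over the D die, pulled the lever to its stop and let it back up, then handed the job in at about 20 s; the hand-in gave no verdict. The stop is inferred from a 36 N push against the 12 N spring and the bar's path back up. The last pictures show the lever back at rest and the head unmoved. I took no end measurement of the dies or the other objects.

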